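Rock the pendulum angle gauge to its set index on the sprung stud

TASK

Check the pendulum angle gauge: pick it up by its black handle, slide the long toe of its foot under the arch of the rocker stand, and bring the middle of the foot, square to the stand, down on the uneven sprung stud, so that the stud is clearly pushed in but not bottomed. Then rock the gauge toe-down on the stud until its swinging pointer settles between the two prongs of the index fork, and finish holding it still there by the handle, pressed on the stud; do not let go, and leave the other things on the desk where they are.

Things in the scene. Friction and masses are not known exactly. Their poses are not given: they have to be found in the camera images.
- gauge: Loose pendulum angle gauge, 0.3 to 0.5 kg, standing on the desk. Origin: middle of the foot's underside, below the handle. x = thickness (dial and pointer face -x), y = along the foot to the long toe, z up. Steel foot 24 mm (x), 12 mm high, y = -45 (tail) to +105 mm (toe), flat below. White dial plate 82 mm wide (y), up to z = 118 mm. Nothing else of it is wider than the foot
- handle (a point): Centre of the gauge's black handle on top of the dial, 136 mm above the foot's underside. It is 14 mm thick (gauge x), 44 mm wide (gauge y), z = 118 to 154 mm; grip it across the 14 mm. The gauge may turn a little in the grip
- foot_mid (a point): Middle of the underside of the gauge's foot (same point as the gauge's origin)
- toe (a point): End of the long toe of the gauge's foot, 105 mm from foot_mid along the gauge's y, 6 mm above the underside
- pointer (a joint): Angle of the hanging pointer relative to the dial: a black needle with a round bob on a free, lightly damped pivot (104 mm above the foot's underside); it swings and settles plumb in about 1 s. 0 = dial's middle line; positive = tip towards the toe. It settles equal to the angle by which the gauge leans toe-down. Only gravity moves it
- index (a joint): Angle of the index fork on the dial, about the same pivot and with the same sign as the pointer: 0.12 to 0.30, different every time, clamped. When the pointer's angle equals it, the pointer's tip is in the middle between the prongs
- pointer_tip (a point): Tip of the pointer, 74 mm from its pivot
- index_gap (a point): Middle of the gap between the two prongs of the index fork (black, 7 mm clear gap, prongs 2 mm thick), 74 mm from the pivot
- stand: Rocker stand, fixed. Origin: on the desk under the stud; x along the stud's crest, y from stud to arch, z up. Aluminium base 80 mm (x), y = -65 to +125 mm, 12 mm high. Arch: two posts, clear gap x = -30 to +30 mm, and a crossbar over y = 74 to 86 mm, z = 95 to 107 mm (screw heads to 110). The stud's housing is 34 mm long (y), 38 mm high
- stud_rest (a point): Crest of the stud when not pressed (this point stays when the stud sinks): 60 mm above the desk, y = 3 mm from the stand's origin; axes as the stand's. The crest is a round of 8 mm radius, 34 mm long, along the stand's x; on the side away from the arch the head has a lower shoulder, 6 mm lower and 10 mm from the crest
- stud (a joint): How far the stud is pushed down, 0 to 0.010 m, on a spring: about 1.8 N to start it and 0.6 N more for each mm. It cannot tilt
- arch_mid (a point): Middle of the underside of the arch's crossbar, 95 mm above the desk
- steel_puck: Bystander: round steel weight, 64 mm across, 31 mm high. Origin under its centre, as for the others
- brass_weight_0: Bystander: small brass weight with a knob, 26 mm across, 30 mm high
- tape_roll: Bystander: roll of tape, 58 mm across, 20 mm high
- timer: Bystander: white kitchen timer, 62 x 66 x 20 mm
- adapter: Bystander: black mains adapter block, 36 x 66 x 34 mm
- slide_box: Bystander: blue carton of slides, 28 x 78 x 27 mm
Not all that is in view belongs to the job. Leave any blue look-alike of the gauge alone.

How it is judged (in metres and radians):
On the way, in this order (a step that is already met when the one before it is completed fails the run):
1. the gauge is lifted off the desk in the fingers (height (world z) of gauge above 0.03 m and contact force between gauge and the fingers above 1 N), for 0.2 s.
2. the toe of the foot is under the arch and past its crossbar (y of toe in the frame of stand above 0.09 m and z of toe in the frame of stand below 0.095 m and x of toe in the frame of stand between -0.03 and 0.03 m), for 0.1 s.
At the end, for the whole second after the job is handed in: Fingers hold the gauge still, toe under and past the arch, middle of the foot on the stud (18 mm along, 15 mm across), square within 0.15 rad, stud pushed in 1 to 9.5 mm, pointer at rest with its tip within 3.5 mm of the middle of the index gap, through the last second (all of step 2 and value of joint stud between 0.001 and 0.0095 m and y of foot_mid in the frame of stud_rest between -0.018 and 0.018 m and x of foot_mid in the frame of stud_rest between -0.015 and 0.015 m and angle between the x axis of gauge and the x axis of stand, either way round below 0.15 rad and distance between pointer_tip and index_gap below 0.0035 m and velocity of joint pointer between -0.2 and 0.2 rad/s and height (world z) of toe above 0.015 m and linear speed of gauge below 0.02 m/s and contact force between gauge and the fingers above 1 N); the arm keeps its last pose, push and grip.
It fails at once if a bystander is moved more than 2 cm (distance of any of steel_puck, brass_weight_0, tape_roll, timer, adapter, slide_box from where it was at the start of the episode above 0.02 m).
It also fails if it takes over 48 s, if anything falls off the work surface, if the arm or the gripper's body presses on something with over 40 N, if the wrist force passes 120 N, or if a joint passes its speed limit or range.

ROBOT

A 7-joint arm with a two-finger parallel gripper is mounted at the origin on a cart in front of the work surface, level with it; the furniture and walls round the work are solid. World frame = base frame: x ahead of the robot, y to its left, z up, the work surface at z = 0. Lengths are in m, angles in degrees, forces in N, time in s.
With the tool pointing down it reaches from about 0.425 to 0.875 m from the base axis. Payload 4.7 kg.
Tool frame: the origin (TCP) lies midway between the tips of the shut fingers; the grasp point (between the pads) lies 19 mm behind it (env.grip_point_offset is the distance from the TCP to the grasp point, in m); z points along the fingers, y is the line along which they close (so a half turn about z gives the same grasp; the last joint's range is limited). The gripper opens to 87 mm and grips with 3 to 60 N. Pads are 19 mm wide; open, the fingers measure 117 mm over their backs; the gripper's body (75 mm by 190 mm) begins 51 mm behind the grasp point.
Start: joints at [68.818, 18.392, -4.016, 83.108, 1.295, 78.541, -3.26], TCP at [0.243, -0.603, 0.194] pointing down, gripper open.
Joint ranges: [-163.93, 163.93], [-17.29, 119.83], [-79.2, 71.16], [3.27, 140.29], [-89.18, 269.18], [5.43, 117.66], [-154.24, 154.24]. Speed limits (degrees/s): [147.25, 147.25, 180, 180, 180, 180, 180].

INTERFACE

Orientations are given as [roll, pitch, yaw] about the fixed x, y, z axes, in that order (R = Rz(yaw) Ry(pitch) Rx(roll)).
In Python, from cell import env gives the robot as it stands.
- The arm moves only by the shell command python3 -m jog 'ROWS' [FORCE]. ROWS is JSON, a list of rows, each a list of 7 numbers: the shift along the tool's x, y, z in m, then the turn, a rotation vector about the tool's x, y, z in rad, then the finger opening in m, from 0 to 0.087. A call has 1 to 12 rows; each row shifts and turns the commanded pose from where the row before left it, along the tool's axes as they then stand; what a row does not reach is not made up. A row lasts 1/12 s, in which the tool goes at most 41.7 mm and 7.16 degrees, less where a joint would pass 70% of its speed; a pose out of reach is approached as far as the arm can. A call is refused whole if a number of a shift passes 0.0417 or a number of a turn 0.125, either way. A call with a gripper value outside its range is refused whole. The fingers move at their own pace and stop on an object; FORCE is the grip in N (left out, the last holds). Time passes only in rows, so rows that do not move let the fingers close. It gives the time, the measured TCP pose, the force, the opening and the grip force at its end, in the units of the state.
- env.get_obs(): the state, without advancing time (a new reading comes with each control period).
- env.read_camera(name): name is "scene" or "top" or "wrist"; returns the picture (480x640x3 uint8, blue, green, red); there is no depth.
- env.get_calibration(name): a dict with "fov_y" (degrees; the focal length in pixels is half the picture's height over the tangent of half this angle, whatever the lens; pixels are square), "cx", "cy" (the principal point, pixels), "pose" (4x4, takes a point from camera to world coordinates). Camera axes: x right, y up, looking along -z (the intrinsics and any distortion apply to the point x, -y, -z); pixel columns grow to the right and rows downward; lengths in m; the calibration is good to about 2 mm. A picture is of the moment at which its call begins: read the wrist's pose just before it. get_calibration takes no time and is no camera call; for the wrist camera it gives the pose at the moment of the call.
- env.sign_off(): hands the job in; it is judged then, once.
The state is a dict: "time_s": time; "qpos": joint angles; "joint_velocities": joint speeds; "effort": joint torques, N m; "tool_pos": TCP position; "tool_rot": TCP orientation; "force": force on the tool from outside, world axes, zero at the start; "wrist_torque": the same for the moment, N m; "grip_width": finger opening in m; "grasp_force": force on a finger pad.
Only numpy, scipy, OpenCV 4.12 (cv2) and the standard library are available. Lean on these libraries where they do the work, as an engineer would, in place of code of your own. Each camera call takes 0.05 s, during which the arm holds its last target. There are 200 camera calls.

## Working session

There is one attempt and no reset: what is moved stays moved. The work goes in short steps, Python scripts to look and compute and a shell command to move; the robot and the scene stay as the last step left them, time stands still between calls to the robot, and variables do not carry over. Pictures are saved under pics/ and viewed, at most 10 in all, crops included, and the job is handed in when it is done.

```bash
ls; mkdir -p pics; python3 - <<'E'
from cell import env
import cv2
o=env.get_obs();print({k:o[k] for k in('time_s','tool_pos','tool_rot','grip_width')},env.grip_point_offset)
for n in('scene','top'):
    cv2.imwrite(f'pics/{n}0.png',env.read_camera(n)); print(n,env.get_calibration(n))
E
```

```text
pics
{'time_s': 0.0, 'tool_pos': array([ 0.24312326, -0.60218515,  0.19287585]), 'tool_rot': array([-1.79893751e+02,  6.94765744e-03,  2.19927385e+01]), 'grip_width': 0.08758202307730109} 0.0187
scene {'fov_y': 57.613227780599495, 'cx': 316.8098734291964, 'cy': 237.3141367038137, 'pose': array([[ 7.88321150e-01,  2.95088564e-01, -5.39881934e-01,
         5.00734108e-02],
       [-6.15263258e-01,  3.79431800e-01, -6.91001181e-01,
        -4.67261283e-01],
       [ 9.41827745e-04,  8.76900364e-01,  4.80671264e-01,
         5.20999856e-01],
       [ 0.00000000e+00,  0.00000000e+00,  0.00000000e+00,
         1.00000000e+00]])}
top {'fov_y': 57.5178367479035, 'cx': 320.3509124518884, 'cy': 237.36228284572894, 'pose': array([[ 0.08135974,  0.97416562, -0.21067022,  0.3603545 ],
       [-0.99668031,  0.07888669, -0.02013076,  0.10710678],
       [-0.00299162,  0.21160869,  0.97734989,  0.93118771],
       [ 0.        ,  0.        ,  0.        ,  1.        ]])}
```

View pics/scene0.png

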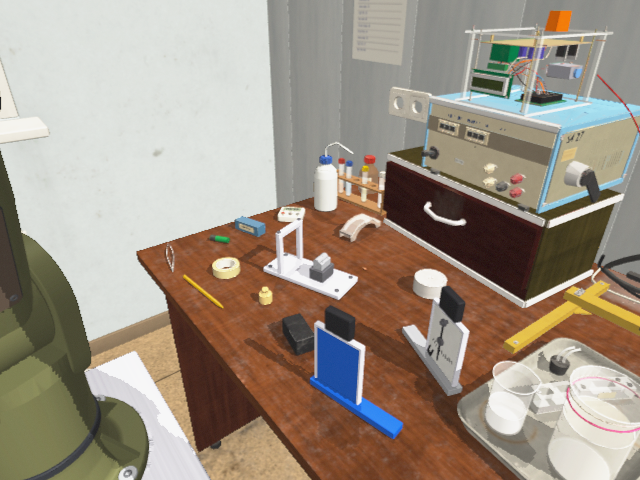

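View pics/top0.png

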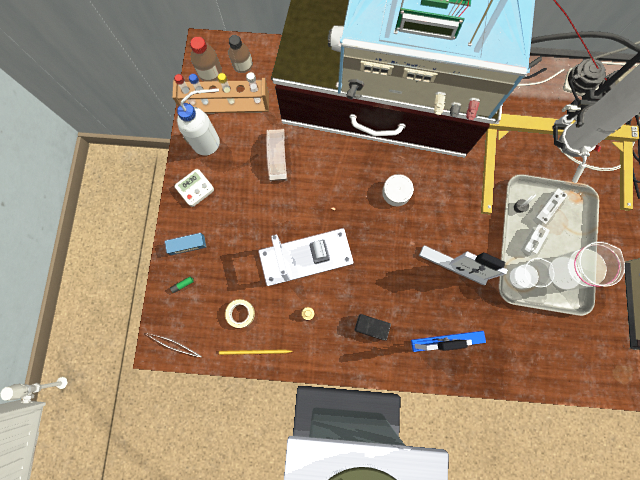

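The scene view shows the white gauge at about (440,340), with its handle at (453,304), its toe at (408,330) and its dial facing the robot. The stand is at (310,270) with its arch to the left, and the blue look-alike is at (345,370). In the top view the gauge handle is at (490,262), the toe at (422,252) and the stand at (305,257).

```bash
cat > h.py <<'E'
import numpy as np, cv2
from cell import env
def ray(c,p):
    f=240/np.tan(np.radians(c['fov_y'])/2); P=c['pose']
    d=P[:3,:3]@np.array([(p[0]-c['cx'])/f,-(p[1]-c['cy'])/f,-1.])
    return P[:3,3],d/np.linalg.norm(d)
def plane(c,p,z):
    o,d=ray(c,p); return o+d*(z-o[2])/d[2]
def tri(*cp):
    A=np.zeros((3,3));b=np.zeros(3);R=[ray(c,p) for c,p in cp]
    for o,d in R: M=np.eye(3)-np.outer(d,d);A+=M;b+=M@o
    x=np.linalg.solve(A,b); return x,max(np.linalg.norm((np.eye(3)-np.outer(d,d))@(x-o)) for o,d in R)
def proj(c,X):
    f=240/np.tan(np.radians(c['fov_y'])/2);P=c['pose'];q=P[:3,:3].T@(np.array(X)-P[:3,3])
    return np.array([c['cx']-f*q[0]/q[2],c['cy']+f*q[1]/q[2]])
E
python3 - <<'E'
import cv2,numpy as np
s=cv2.imread('pics/scene0.png');t=cv2.imread('pics/top0.png')
def c(i,x,y): return cv2.resize(i[y:y+75,x:x+100],(400,300),interpolation=cv2.INTER_CUBIC)
def g(i,x,y,w,h,k): return cv2.resize(i[y:y+h,x:x+w],(400,300),interpolation=cv2.INTER_CUBIC)
cv2.imwrite('pics/c1.png',np.vstack([np.hstack([g(s,380,285,140,105,0),c(t,415,225)]),np.hstack([g(s,260,215,100,75+10,0) if 0 else c(s,260,222),c(t,256,220)])]))
E
```

```text
(no output)
```

View pics/c1.png

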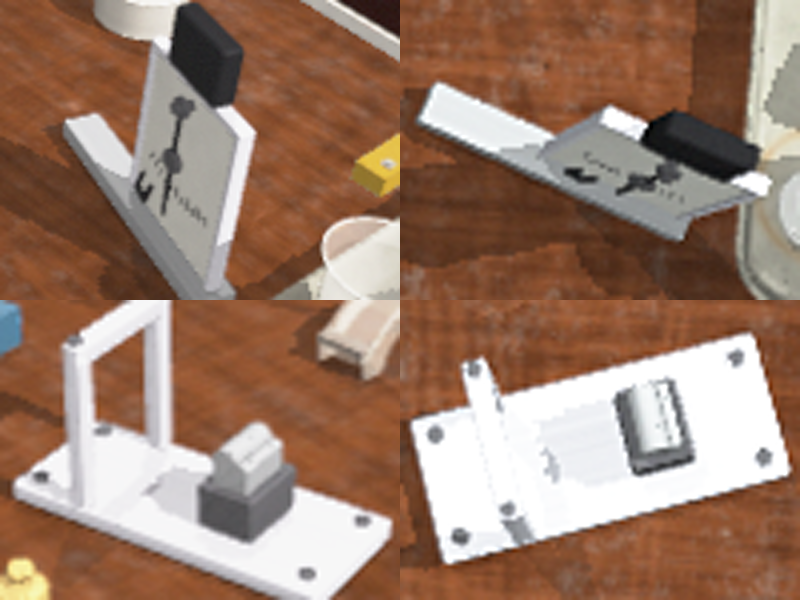

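The crop shows the gauge (top row) with clear foot and handle corners. Below it, the stand's base corners, arch screws at top crop (475,370) and (508,510), and stud crest at about (655,415) are visible.

```bash
python3 - <<'E'
from h import *
np.set_printoptions(precision=4,suppress=True)
S=env.get_calibration('scene');T=env.get_calibration('top')
s=cv2.imread('pics/scene0.png');t=cv2.imread('pics/top0.png')
sg=lambda x,y:(380+x/2.857,285+y/2.857); tg=lambda x,y:(415+(x-400)/4,225+y/4)
ss=lambda x,y:(260+x/4,222+(y-300)/4); ts=lambda x,y:(256+(x-400)/4,220+(y-300)/4)
# handle blobs
def blob(i,x0,y0,x1,y1):
    m=(i[y0:y1,x0:x1].max(2)<60).astype(np.uint8)
    n,l,st,c=cv2.connectedComponentsWithStats(m);k=1+st[1:,4].argmax()
    print(st[k]); return c[k]+[x0,y0]
a=blob(s,430,280,475,325);b=blob(t,470,245,512,275);print('handle',tri((S,a),(T,b)),a,b)
for n,p,q in(('toe near',(65,124),(418,118)),('toe far',(100,115),(432,82))):
    print(n,tri((S,sg(*p)),(T,tg(*q))),plane(T,tg(*q),.012))
print('tail near bottom top', plane(T,tg(685,240),0),'toe near bottom',plane(T,tg(418,124),0))
print('pivot',tri((S,sg(182,106)),(T,tg(670,170))))
C=[plane(T,ts(*q),.012) for q in((412,420),(750,335),(790,470),(445,562))]
print('stand corners',C,[np.linalg.norm(C[i]-C[i-1]) for i in range(4)])
for n,p,q in(('hole near right',(308,573),(763,457)),('hole far right',(363,520),(736,357)),('hole near left',(40,477),(460,537)),('archscrew near',(75,340),(508,510)),('archscrew far',(160,300),(475,370)),('crest a',(212,462),(645,386)),('crest b',(270,425),(640,390))):
    print(n,tri((S,ss(*p)),(T,ts(*q))))
E
```

```text
[ 10   6  25  36 550]
[  5   8  29  17 295]
handle (array([ 0.5125, -0.1894,  0.1359]), np.float64(0.00018921778585744107)) [451.2345 304.0873] [489.3525 260.9729]
toe near (array([ 0.539 , -0.0884,  0.0087]), np.float64(0.000142623803278474)) [ 0.5383 -0.0876  0.012 ]
toe far (array([ 0.5603, -0.0961,  0.0096]), np.float64(0.0016484522444181733)) [ 0.5585 -0.0944  0.012 ]
tail near bottom top [ 0.4863 -0.2337  0.    ] toe near bottom [ 0.5373 -0.0903  0.    ]
pivot (array([ 0.5045, -0.1876,  0.1058]), np.float64(0.0002819813599767253))
stand corners [array([0.5203, 0.2545, 0.012 ]), array([0.5815, 0.0778, 0.012 ]), array([0.5097, 0.0514, 0.012 ]), array([0.4463, 0.2288, 0.012 ])] [np.float64(0.07835355476825288), np.float64(0.18706023408329342), np.float64(0.07644065672644121), np.float64(0.18840408919719548)]
hole near right (array([0.5161, 0.0657, 0.0139]), np.float64(0.0010087895509587554))
hole far right (array([0.5691, 0.084 , 0.0138]), np.float64(0.0008752685645961695))
hole near left (array([0.4602, 0.222 , 0.0135]), np.float64(0.0003011624821121972))
archscrew near (array([0.4647, 0.1885, 0.1098]), np.float64(0.0007457401993137554))
archscrew far (array([0.533 , 0.2116, 0.1018]), np.float64(0.0015071150061538655))
crest a (array([0.5308, 0.1384, 0.0404]), np.float64(0.014062151907863482))
crest b (array([0.5403, 0.1308, 0.059 ]), np.float64(0.004001276584788658))
```

```bash
python3 -m jog '[[0.033,-0.024,-0.006,0,0,0,0.087],[0.033,-0.024,-0.006,0,0,0,0.087],[0.033,-0.024,-0.006,0,0,0,0.087],[0.033,-0.024,-0.006,0,0,0,0.087],[0.033,-0.024,-0.006,0,0,0,0.087],[0.033,-0.024,-0.006,0,0,0,0.087],[0.033,-0.024,-0.006,0,0,0,0.087],[0.033,-0.024,-0.006,0,0,0,0.087],[0.033,-0.024,-0.006,0,0,0,0.087],[0.033,-0.024,-0.006,0,0,0,0.087],[0.033,-0.024,-0.006,0,0,0,0.087],[0.033,-0.024,-0.006,0,0,0,0.087]]' 20
python3 -m jog '[[0,0,0,0,0,-0.12,0.087],[0,0,0,0,0,-0.12,0.087],[0,0,0,0,0,-0.12,0.087],[0,0,0,0,0,-0.12,0.087],[0,0,0,0,0,-0.12,0.087],[0,0,0,0,0,-0.12,0.087],[0,0,0,0,0,-0.12,0.087],[0,0,0,0,0,0,0.087],[0,0,0,0,0,0,0.087]]'
python3 - <<'E'
from h import *
from scipy.spatial.transform import Rotation as R
np.set_printoptions(precision=4,suppress=True)
o=env.get_obs();c=env.get_calibration('wrist');cv2.imwrite('pics/w0.png',env.read_camera('wrist'))
Rt=R.from_euler('xyz',o['tool_rot'],degrees=True).as_matrix()
print(Rt.T@c['pose'][:3,:3],Rt.T@(c['pose'][:3,3]-o['tool_pos']),c['pose'],c['fov_y'],o['tool_pos'],o['tool_rot'])
E
```

```text
time_s: 1.1
tool_pos: [0.5031, -0.1855, 0.2661]
tool_rot: [180.0, 0.0, 22.0]
force: [0.4, 0.1, 0.1]
grip_width: 0.0869
grasp_force: 0.0
time_s: 1.85
tool_pos: [0.5025, -0.1874, 0.2656]
tool_rot: [-180.0, 0.0, 69.9]
force: [-0.3, -0.1, 0.1]
grip_width: 0.0869
grasp_force: 0.0
[[ 0.0004  0.9654  0.2608]
 [ 1.     -0.0004 -0.0002]
 [-0.0001  0.2608 -0.9654]] [ 0.0713  0.0007 -0.1923] [[ 0.9394  0.3309  0.09    0.5277]
 [-0.3429  0.9069  0.2449 -0.1207]
 [-0.0006 -0.2609  0.9654  0.4579]
 [ 0.      0.      0.      1.    ]] 71.75429958089045 [ 0.5025 -0.1874  0.2656] [-179.9636    0.0033   69.9255]
```

View pics/w0.png

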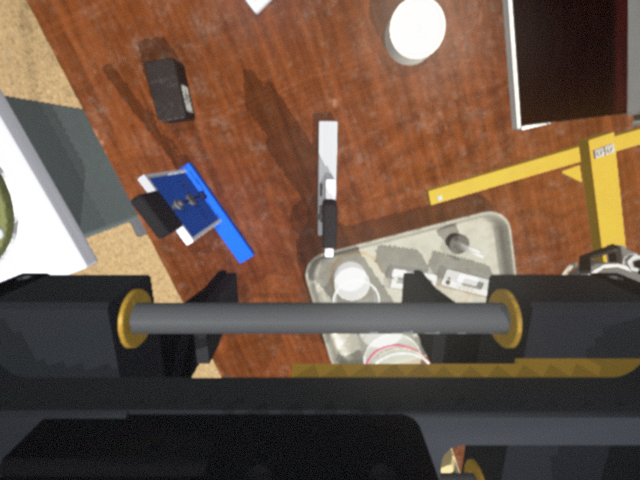

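The wrist view shows the gauge upright: toe end at (328,121), handle around (330,225). It lies in line with the open fingers.

```bash
python3 - <<'E'
from h import *
np.set_printoptions(precision=4,suppress=True)
o=env.get_obs();W=env.get_calibration('wrist');w=cv2.imread('pics/w0.png')
m=(w[190:262,310:350].max(2)<70).astype(np.uint8);n,l,st,c=cv2.connectedComponentsWithStats(m);k=1+st[1:,4].argmax()
print(st[k],c[k]+[310,190])
m2=(w[115:180,310:345].min(2)>120);ys,xs=np.nonzero(m2);ys+=115;xs+=310
rows=np.arange(124,172,4)
mid=np.array([(xs[ys==r].mean(),r) for r in rows]);print(mid[[0,-1]],xs.min(),xs.max(),ys.min())
P=np.array([plane(W,p,.012) for p in mid]);v,*_=np.linalg.lstsq(np.c_[P[:,1],np.ones(len(P))],P[:,0],rcond=None);print('foot yaw',-np.degrees(np.arctan(v[0])), 'x at y=-.09,-.19',v@[-.09,1],v@[-.19,1])
toe=plane(W,(328,ys.min()),.012);print('toe',toe, 'handle top', plane(W,c[k]+[310,190],.14))
S=env.get_calibration('scene');T=env.get_calibration('top')
print('handle 3 view',tri((S,(451.2,304.1)),(T,(489.35,260.97)),(W,c[k]+[310,190])))
# dial: scene rays onto dial plane
s=cv2.imread('pics/scene0.png')
n=np.array([np.cos(np.radians(-19.6)),np.sin(np.radians(-19.6)),0]);yg=np.array([-n[1],n[0],0])
org=np.array([.5130,-.1895,0])
def onface(p,dx):
    o_,d=ray(S,p);X=o_+d*((org+n*dx-o_)@n)/(d@n);q=X-org;return np.array([q@yg,q[2]])
roi=s[315:375,420:465];d=cv2.resize(roi,(540,720),interpolation=cv2.INTER_CUBIC);cv2.imwrite('pics/dial.png',d)
for nm,(x,y) in dict(pivot=(182,106),bob=(172,158),fork=(145,185),tip=(165,212)).items(): print(nm,onface((380+x/2.857,285+y/2.857),-.008))
E
```

```text
[ 12  10  14  47 283] [326.6113 219.0495]
[[327.5 124. ]
 [327.  168. ]] 318 337 120
foot yaw -19.853839729404395 x at y=-.09,-.19 0.5494885504280713 0.5133801513512669
toe [ 0.55   -0.0903  0.012 ] handle top [ 0.5116 -0.1845  0.14  ]
handle 3 view (array([ 0.5122, -0.188 ,  0.1356]), np.float64(0.0026862848975038986))
pivot [0.0001 0.1046]
bob [0.0006 0.0692]
fork [0.019 0.034]
tip [-0.0016  0.0329]
```

View pics/dial.png

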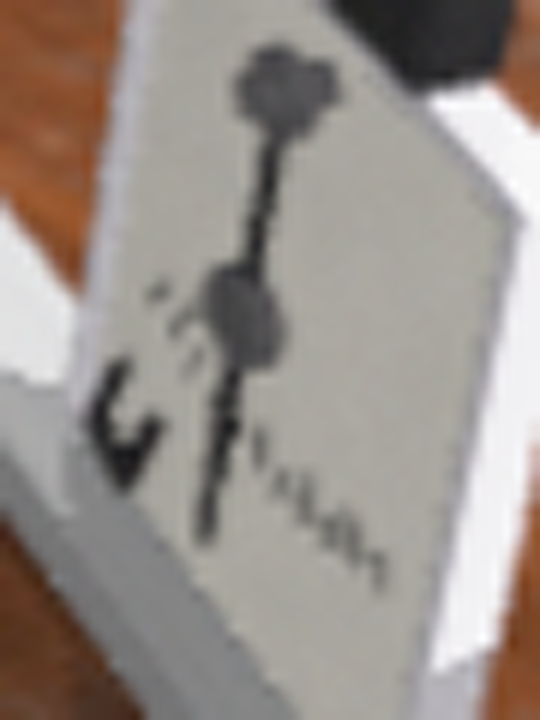

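The dial shows the pointer hanging to crop (205,540), and the fork gap at about (128,408), which is scene pixel (430.7,349). That puts the index at about 0.27 rad. Next I centre over the handle, go down and grip.

```bash
python3 -m jog '[[0.0025,0.0103,0,0,0,-0.006,0.087],[0,0,0.029,0,0,0,0.087],[0,0,0.029,0,0,0,0.087],[0,0,0.029,0,0,0,0.087],[0,0,0.029,0,0,0,0.087],[0,0,0.0287,0,0,0,0.087],[0,0,0,0,0,0,0.087],[0,0,0,0,0,0,0.087]]' 40
python3 -m jog '[[0,0,0,0,0,0,0],[0,0,0,0,0,0,0],[0,0,0,0,0,0,0],[0,0,0,0,0,0,0],[0,0,0,0,0,0,0],[0,0,0,0,0,0,0],[0,0,0,0,0,0,0],[0,0,0,0,0,0,0]]' 40
```

```text
time_s: 2.57
tool_pos: [0.5127, -0.1881, 0.1202]
tool_rot: [-179.8, -0.0, 70.4]
force: [0.5, 0.5, -0.1]
grip_width: 0.0874
grasp_force: 0.0
time_s: 3.23
tool_pos: [0.5132, -0.1886, 0.1213]
tool_rot: [180.0, 0.0, 70.5]
force: [-0.2, -0.5, 0.6]
grip_width: 0.0415
grasp_force: 0.0
```

```bash
python3 -m jog '[[0,0,0,0,0,0,0],[0,0,0,0,0,0,0],[0,0,0,0,0,0,0],[0,0,0,0,0,0,0],[0,0,0,0,0,0,0],[0,0,0,0,0,0,0],[0,0,0,0,0,0,0],[0,0,0,0,0,0,0]]' 40
```

```text
time_s: 3.9
tool_pos: [0.5132, -0.1886, 0.1212]
tool_rot: [-180.0, 0.0, 70.5]
force: [-0.1, -0.1, -0.8]
grip_width: 0.0132
grasp_force: 40.0
```

```bash
python3 -m jog '[[0,0,-0.015,0,0,0,0],[0,0,-0.03,0,0,0,0],[0,0,-0.03,0,0,0,0],[0,0,-0.03,0,0,0,0],[0,0,-0.025,0,0,0,0],[0.022,-0.005,0,0,0,0,0],[0.022,-0.005,0,0,0,0,0],[0.022,-0.005,0,0,0,0,0],[0.022,-0.005,0,0,0,0,0],[0.022,-0.005,0,0,0,0,0],[0.022,-0.006,0,0,0,0,0],[0.022,-0.006,0,0,0,0,0]]'
python3 -m jog '[[0.022,-0.006,0,0,0,0,0],[0.022,-0.005,0,0,0,0,0],[0.022,-0.005,0,0,0,0,0],[0.022,-0.005,0,0,0,0,0],[0.019,-0.005,0,0,0,0,0],[0,0,0,0,0,-0.097,0],[0,0,0,0,0,-0.097,0],[0,0,0,0,0,-0.097,0],[0,0,0,0,0,-0.097,0],[0,0,0,0,0,-0.097,0],[0,0,0,0,0,-0.097,0],[0,0,0,0,0,-0.097,0]]'
python3 -m jog '[[0,0,0,0,0,0,0],[0,0,0,0,0,0,0],[0,0,0,0,0,0,0],[0,0,0,0,0,0,0],[0,0,0,0,0,0,0],[0,0,0,0,0,0,0]]'
python3 - <<'E'
from h import *
s=env.read_camera('scene');t=env.read_camera('top');cv2.imwrite('pics/s1.png',s);cv2.imwrite('pics/t1.png',t)
cv2.imwrite('pics/c2.png',np.hstack([cv2.resize(s[130:310,240:373],(400,540),interpolation=cv2.INTER_CUBIC),cv2.resize(t[190:300,250:332],(400,540),interpolation=cv2.INTER_CUBIC)]))
E
```

```text
time_s: 4.9
tool_pos: [0.5293, -0.03, 0.2504]
tool_rot: [-179.9, 0.0, 70.5]
force: [-0.1, -0.6, -3.1]
grip_width: 0.013
grasp_force: 39.9
time_s: 5.9
tool_pos: [0.5406, 0.0784, 0.2504]
tool_rot: [-179.9, -0.0, 109.6]
force: [-0.8, 1.5, -3.4]
grip_width: 0.0131
grasp_force: 40.0
time_s: 6.4
tool_pos: [0.5411, 0.0785, 0.2512]
tool_rot: [-180.0, 0.0, 109.3]
force: [0.1, -0.0, -3.2]
grip_width: 0.013
grasp_force: 40.0
```

View pics/c2.png

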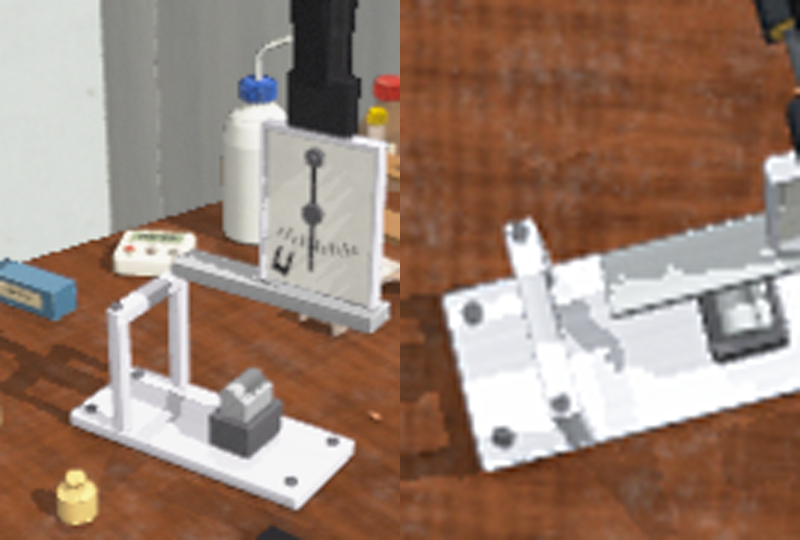

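The gauge hangs level with its toe pointing at the arch. In the top crop the toe's end corners are at (605,253) and (615,314). On the dial (scene crop) the pivot is at (315,157), the tip at (311,270) and the fork gap at about (284,256).

```bash
python3 - <<'E'
from h import *
np.set_printoptions(precision=4,suppress=True)
S=env.get_calibration('scene');T=env.get_calibration('top');o=env.get_obs()
a=np.radians(19.5);so=np.array([.5245,.1248,0]);X=np.array([np.cos(a),np.sin(a),0]);Y=np.array([-X[1],X[0],0])
st=lambda p:np.array([(p-so)@X,(p-so)@Y,p[2]])
print('tcp',st(o['tool_pos']),o['tool_rot'])
for q in((605,253),(615,314)): print('toe',st(plane(T,(250+(q[0]-400)/4.878,190+q[1]/4.909),.142)))
# stud crest lateral ends/crest in top
org=o['tool_pos']-[0,0,.121]
def f(p,dx):
    c,d=ray(S,p);r=c+d*((org+X*dx-c)@X)/(d@X)-org;return np.array([r@Y,r[2]])
P={k:f((240+x/3.008,130+y/3),-.009) for k,(x,y) in dict(pivot=(315,157),bob=(312,213),tip=(311,270),fork=(284,256),pr1=(279,247),pr2=(292,252)).items()};print(P)
ang=lambda k:np.arctan2(*((P[k]-P['pivot'])*[1,-1]));print({k:ang(k) for k in P if k!='pivot'})
E
```

```text
tcp [ 0.0002 -0.0492  0.2512] [-179.997     0.0059  109.348 ]
toe [0.0109 0.0491 0.142 ]
toe [-0.0126  0.0511  0.142 ]
{'pivot': array([-0.0037,  0.1054]), 'bob': array([-0.0029,  0.0692]), 'tip': array([-0.0035,  0.0311]), 'fork': array([0.0158, 0.0356]), 'pr1': array([0.0195, 0.0408]), 'pr2': array([0.0102, 0.0398])}
{'bob': np.float64(0.02081970413534643), 'tip': np.float64(0.0016068557110738703), 'fork': np.float64(0.27211800304404576), 'pr1': np.float64(0.3448457664858392), 'pr2': np.float64(0.20820059011792355)}
```

```bash
python3 -m jog '[[0,0,0.02,0,0,0,0],[0,0,0.02,0,0,0,0],[0,0,0.015,0,0,0,0],[0,0,0.005,0,0,0,0],[0,0,0,0,0,0,0],[0,0,0,0,0,0,0],[0,0,0,0,0,0,0]]'
python3 -m jog '[[0.005,0,0,0,0,0,0],[0.006,0,0,0,0,0,0],[0.006,0,0,0,0,0,0],[0.006,0,0,0,0,0,0],[0.006,0,0,0,0,0,0],[0.006,0,0,0,0,0,0],[0.006,0,0,0,0,0,0],[0.006,0,0,0,0,0,0],[0.006,0,0,0,0,0,0],[0.004,0,0,0,0,0,0],[0,0,0,0,0,0,0],[0,0,0,0,0,0,0]]'
python3 -m jog '[[0,0,0.004,0,0,0,0],[0,0,0.004,0,0,0,0],[0,0,0,0,0,0,0],[0,0,0,0,0,0,0],[0,0,0,0,0,0,0]]'
python3 -m jog '[[0,0,0.003,0,0,0,0],[0,0,0,0,0,0,0],[0,0,0,0,0,0,0],[0,0,0,0,0,0,0]]'
python3 -m jog '[[0,0,0.003,0,0,0,0],[0,0,0,0,0,0,0],[0,0,0,0,0,0,0],[0,0,0,0,0,0,0]]'
```

```text
time_s: 7.08
tool_pos: [0.542, 0.0787, 0.1925]
tool_rot: [179.9, 0.0, 109.4]
force: [-0.5, -0.6, -3.0]
grip_width: 0.0132
grasp_force: 40.0
time_s: 8.08
tool_pos: [0.5222, 0.1324, 0.1913]
tool_rot: [180.0, 0.0, 109.4]
force: [1.3, -0.2, -3.6]
grip_width: 0.0133
grasp_force: 40.0
time_s: 8.5
tool_pos: [0.5223, 0.1321, 0.1831]
tool_rot: [-180.0, -0.0, 109.3]
force: [0.2, -0.9, -3.5]
grip_width: 0.0126
grasp_force: 40.0
time_s: 8.83
tool_pos: [0.5225, 0.1324, 0.1806]
tool_rot: [180.0, 0.0, 109.4]
force: [-0.2, 0.7, -1.6]
grip_width: 0.0129
grasp_force: 40.0
time_s: 9.17
tool_pos: [0.5225, 0.1324, 0.1775]
tool_rot: [180.0, 0.0, 109.4]
force: [0.8, 0.1, 0.6]
grip_width: 0.0133
grasp_force: 40.0
```

Contact came at TCP z of about 0.181. The force rose by 3.8 N, so the stud is in about 3.4 mm. I press slightly more and rock toe-down.

```bash
python3 -m jog '[[0,0,0.001,0,0,0,0],[0.0033,0,0.0001,0,-0.027,0,0],[0.0033,0,0.0001,0,-0.027,0,0],[0.0033,0,0.0001,0,-0.027,0,0],[0.0033,0,0.0001,0,-0.027,0,0],[0.0033,0,0.0002,0,-0.027,0,0],[0.0033,0,0.0002,0,-0.027,0,0],[0.0033,0,0.0002,0,-0.027,0,0],[0.0033,0,0.0002,0,-0.027,0,0],[0.0033,0,0.0002,0,-0.027,0,0],[0.0033,0,0.0002,0,-0.027,0,0],[0,0,0,0,0,0,0]]'
python3 -m jog '[[0,0,0,0,0,0,0],[0,0,0,0,0,0,0],[0,0,0,0,0,0,0],[0,0,0,0,0,0,0],[0,0,0,0,0,0,0],[0,0,0,0,0,0,0],[0,0,0,0,0,0,0],[0,0,0,0,0,0,0],[0,0,0,0,0,0,0],[0,0,0,0,0,0,0],[0,0,0,0,0,0,0],[0,0,0,0,0,0,0]]'
python3 - <<'E'
from h import *
o=env.get_obs();print(o['tool_rot'],o['wrist_torque'])
s=np.mean([env.read_camera('scene').astype(float) for _ in range(4)],0).astype(np.uint8);cv2.imwrite('pics/s2.png',s)
cv2.imwrite('pics/c3.png',cv2.resize(s[180:300,260:360],(500,600),interpolation=cv2.INTER_CUBIC))
E
```

```text
time_s: 10.17
tool_pos: [0.5106, 0.1653, 0.1704]
tool_rot: [-180.0, 15.5, 109.6]
force: [-0.2, 0.3, 1.2]
grip_width: 0.013
grasp_force: 40.0
time_s: 11.17
tool_pos: [0.5115, 0.1629, 0.1706]
tool_rot: [-180.0, 15.5, 109.4]
force: [0.2, 1.6, 1.1]
grip_width: 0.0132
grasp_force: 40.0
[-179.99430368   15.47202386  109.37358945] [ 0.26832086 -0.14526659  0.06971372]
```

View pics/c3.png

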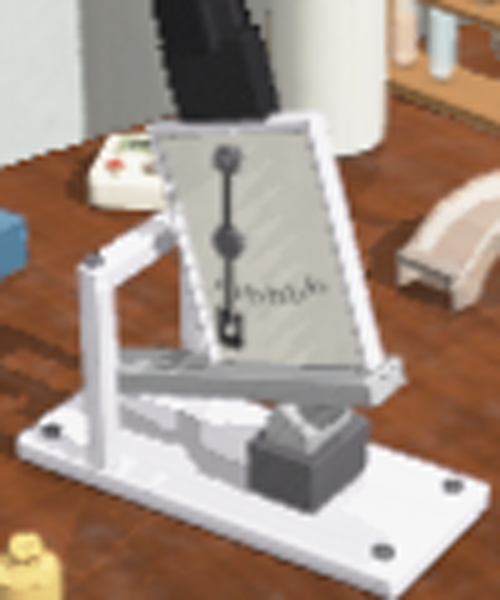

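The pointer tip is inside the fork, at about crop (229,320), and the stud sits under the foot's middle. I zoom in on the fork and check the position along the foot.

```bash
python3 - <<'E'
from h import *
np.set_printoptions(precision=4,suppress=True)
S=env.get_calibration('scene');o=env.get_obs()
a=np.radians(19.4);so=np.array([.5245,.1248,0]);X=np.array([np.cos(a),np.sin(a),0]);Y=np.array([-X[1],X[0],0])
def f(p,dx):
    c,d=ray(S,p);r=c+d*((so+X*dx-c)@X)/(d@X)-so;return np.array([r@Y,r[2]])
for k,(x,y),dx in(('tail bottom near',(372,402),-.012),('pivot',(228,158),-.009),('bob',(228,241),-.009),('tip',(229,322),-.009)): print(k,f((260+x/5,180+y/5),dx))
th=np.radians(o['tool_rot'][1]);tp=o['tool_pos'];t=np.array([(tp-so)@Y,tp[2]])
print('tcp x',(tp-so)@X,'foot_mid est',t-.121*np.array([np.sin(th),np.cos(th)])-.0045*np.array([np.cos(th),-np.sin(th)]))
s=cv2.imread('pics/s2.png');cv2.imwrite('pics/c4.png',cv2.resize(s[228:254,295:321],(572,572),interpolation=cv2.INTER_CUBIC))
E
```

```text
tail bottom near [-0.0376  0.0702]
pivot [0.0313 0.1571]
bob [0.0318 0.1205]
tip [0.0318 0.0835]
tcp x 0.0003875566578163476 foot_mid est [0.0036 0.0552]
```

View pics/c4.png

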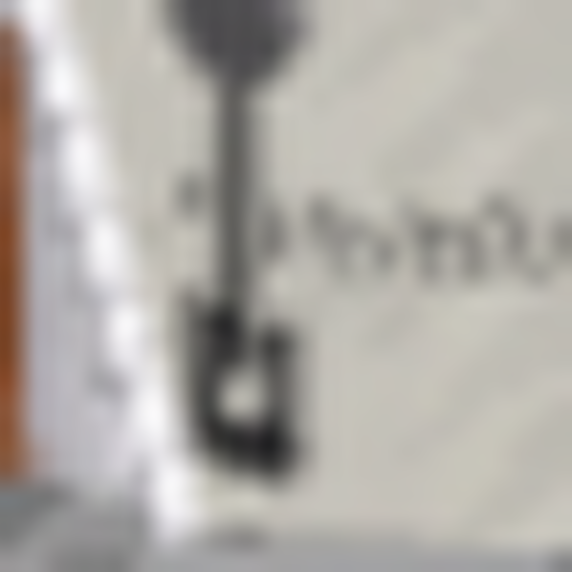

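The tip is within about 1 mm of the gap's middle. The foot's middle is on the crest within 1 mm, and the stud is in about 4.5 mm. I hand it in.

```bash
python3 -c "
from cell import env
print(env.get_obs()['joint_velocities']);print(env.sign_off())"
```

```text
[ 0.06299072  0.04616557 -0.04851535  0.07897834  0.09147274  0.03322799
  0.03168141]
the job is handed in; nothing more can be done
None
```

I handed the job in at about 11.4 s of the 48 s allowed. The gauge is gripped and still, pressed about 4.5 mm onto the stud with its toe under the arch; by my measurements the pointer tip is within about 1 mm of the middle of the fork gap. The sign-off returned no verdict.

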